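# Point out how the gift carton is packed

### The arm

A 6-joint arm with a two-finger parallel gripper is mounted at the origin on a cart in front of the work surface, level with it; the furniture and walls round the work are solid. World frame = base frame: x ahead of the robot, y to its left, z up, the work surface at z = 0. Lengths are in m, angles in rad, forces in N, time in s.
With the tool pointing down it reaches from about 0.35 to 0.975 m from the base axis. Payload 4.9 kg.
Tool frame: the origin (TCP) lies on the centre line of the jaws, within the pads' length; the fingertips stand manip.tcp_to_tips ahead of it and the grasp point (between the pads) is the TCP (manip.tcp_to_tips is the distance from the TCP to the fingertips, in m); y points along the fingers, z is the direction in which the jaws open and shut, and the axes are right-handed (so a half turn about y gives the same grasp; the last joint's range is limited). The gripper opens to 85 mm and grips with 20 to 120 N. Pads are 22 mm wide; open, the fingers measure 114 mm over their backs; the gripper's body (76 mm by 85 mm) begins 54 mm behind the grasp point. The pads swing forward as they close: fully open they stand 13 mm farther back than shut.
Start: joints at [-1.302, 0.053, 1.613, -0, 1.476, -0.119], TCP at [0.236, -0.579, 0.25] pointing down, gripper open.
Joint ranges: [-3.01, 3.01], [-1.01, 2.22], [0.06, 2.58], [-1.02, 4.17], [0.09, 2.62], [-3.14, 3.14]. Speed limits (rad/s): [2.57, 2.57, 3.14, 3.14, 3.14, 3.14].

### API

Orientations are given as a unit quaternion [w, x, y, z].
In Python, from plant import manip gives the robot as it stands.
- The arm moves only by the tool apply_moves, never from a script. Its argument "moves" is a list of rows, each a list of 7 numbers: the gripper's target within -1 to 1 (shut at 1, half-way at 0, fully open at -1), then the shift along the tool's x, y, z in mm, then the turn, a rotation vector about the tool's x, y, z in degrees. A call has 1 to 20 rows; each row shifts and turns the commanded pose from where the row before left it, along the tool's axes as they then stand; what a row does not reach is not made up. A row lasts 1/10 s, in which the tool goes at most 50 mm and 8.59 degrees, less where a joint would pass 70% of its speed; a pose out of reach is approached as far as the arm can. A call with a gripper value outside its range is refused whole. The fingers move at their own pace and stop on an object; the grip force is fixed at half the most. Time passes only in rows, so rows that do not move let the fingers close. It gives the time, the measured TCP pose, the force and the opening at its end, in the units of the state.
- manip.state(): the state, without advancing time (a new reading comes with each control period).
- manip.grab_frame(name): name is "scene" or "top" or "wrist"; returns the picture (480x640x3 uint8, blue, green, red); there is no depth.
- manip.calibration(name): a dict with "mtx" (3x3 intrinsics, pixels), "T" (4x4, takes a point from camera to world coordinates); the wrist camera has in their place "T_tool_cam" (4x4, takes a point from camera to tool coordinates, whose origin is the TCP and whose axes are the tool frame's). Camera axes: x right, y down, z forward; pixel columns grow to the right and rows downward; lengths in m; the calibration is good to about 2 mm. The wrist camera is an equidistant fisheye: a pixel r from the principal point sees the ray r / f radians off the axis. A picture is of the moment at which its call begins: read the wrist's pose just before it. calibration takes no time and is no camera call.
- manip.job_done(): hands the job in, once; it reports no verdict.
The state is a dict: "time": time; "joint_pos": joint angles; "joint_vel": joint speeds; "joint_efforts": joint torques, N m; "tool_pos": TCP position; "tool_rot": TCP orientation; "contact_force": force on the tool from outside, world axes, zero at the start; "ft_torque": the same for the moment, N m; "gripper_width": opening from 0.0 (shut) to 1.0 (fully open).
Only numpy, scipy, OpenCV 4.12 (cv2) and the standard library are available. Lean on these libraries where they do the work, as an engineer would, in place of code of your own. Each camera call takes 0.05 s, during which the arm holds its last target. There are 200 camera calls.

### The job

Show the new packer what goes where in the open gift carton by pointing with the fingertips from above: first at the wooden egg cup, then at the carton's wide compartment, then at the wooden hand stamp, then at the carton's narrow compartment. Each time bring the fingertips about 2 to 3 cm above the middle of the thing (for a compartment, above the level of the carton's rim) and stay there for a good two seconds; finish still pointing at the narrow compartment. Only point: touch neither the carton nor any of the goods, and leave them all standing where they are.

Things in the scene. Friction and masses are not known exactly. Their poses are not given: they have to be found in the camera images.
- egg_cup: turned wooden egg cup, a small goblet 50 mm across and 53 mm high, standing on the table; origin at the centre of its underside, z up
- stamp_a: wooden hand stamp standing on its rectangular 37 x 46 mm foot, with a round turned handle pointing up, 72 mm high in all; origin at the centre of its underside, z up; the handle is over the origin
- spinning_top: bystander: wooden spinning top standing on its flat foot, 53 mm across, with a thin stem on top, 62 mm high; origin at the centre of its underside, z up
- pine_cone_a: bystander: brown pine cone, 40 mm across and 52 mm high, standing; origin at the centre of its underside, z up
- carton: open-topped brown cardboard gift carton fixed to the table, 110 mm (its x) by 180 mm (its y) outside, 45 mm high, walls 4 mm; a partition across it makes two compartments side by side along y: the wide one towards -y, the narrow one towards +y. Origin at the centre of its underside, z up; it may stand turned any way round
- wide_compartment (a point): centre of the wide compartment (102 x 104 mm inside) at the height of the carton's rim, 45 mm above the table
- narrow_compartment (a point): centre of the narrow compartment (102 x 64 mm inside) at the height of the carton's rim, 45 mm above the table
Things that resemble listed ones, but are neither listed nor needed, are in the scene too. What is shaped like the egg_cup but orange or purple is not meant.

How it is judged:
On the way, in this order (a step that is already met when the one before it is completed fails the run):
1. points at the egg cup for 1.5 s (horizontal distance between the grasp point and egg_cup below 0.025 m and z of the grasp point in the frame of egg_cup between 0.071 and 0.128 m), for 1.5 s.
2. then points at the wide compartment for 1.5 s (horizontal distance between the grasp point and wide_compartment below 0.025 m and z of the grasp point in the frame of carton between 0.063 and 0.12 m), for 1.5 s.
3. then points at the hand stamp for 1.5 s (horizontal distance between the grasp point and stamp_a below 0.025 m and z of the grasp point in the frame of stamp_a between 0.09 and 0.147 m), for 1.5 s.
4. then points at the narrow compartment for 1.5 s (horizontal distance between the grasp point and narrow_compartment below 0.025 m and z of the grasp point in the frame of carton between 0.063 and 0.12 m), for 1.5 s.
At the end, for the whole second after the job is handed in: The grasp point between the fingers is within 25 mm sideways of the narrow compartment's centre and 18 to 75 mm above the rim (fingertips just above it up to about 55 mm), and each of the four goods is within 6 mm of where it stood. The same limits hold at each earlier stop (all of step 4 and distance of each of egg_cup, stamp_a, spinning_top, pine_cone_a from where it was at the start of the episode below 0.006 m); the robot touches nothing.
It fails at once if the robot touches one of the four goods (contact force between any of egg_cup, stamp_a, spinning_top, pine_cone_a and the fingers above 0.3 N or contact force between any of egg_cup, stamp_a, spinning_top, pine_cone_a and the arm above 0.3 N).
It fails at once if the robot touches the carton (contact force between carton and the fingers above 0.3 N or contact force between carton and the arm above 0.3 N).
It fails at once if one of the goods is moved by more than 6 mm (not (distance of each of egg_cup, stamp_a, spinning_top, pine_cone_a from where it was at the start of the episode below 0.006 m)).
It also fails if it takes over 66 s, if anything falls off the work surface, if the arm or the gripper's body presses on something with over 40 N, if the wrist force passes 120 N, or if a joint passes its speed limit or range.

## Working session

There is one attempt and no reset: what is moved stays moved. The work goes in short steps, Python scripts to look and compute and a tool call to move; the robot and the scene stay as the last step left them, time stands still between calls to the robot, and variables do not carry over. Pictures are saved under pics/ and viewed, about 8 in all and at most 12, crops included, and the job is handed in when it is done.

Besides the shell and the picture viewer there is one more tool, called after ">>>" by a JSON object that holds its "op" and its "data", one argument or row to a line. apply_moves: Moves the arm, as the interface text tells. Its arguments: {"type":"object","properties":{"moves":{"type":"array","items":{"type":"array","items":{"type":"number"}}}},"required":["moves"]}

```bash
mkdir -p pics; python3 - <<'E'
from plant import manip
import cv2
for n in("top","scene"):
    cv2.imwrite(f"pics/{n}1.png",manip.grab_frame(n)); c=manip.calibration(n); print(n,c["mtx"].round(1).tolist(),c["T"].round(3).tolist())
print(manip.tcp_to_tips,manip.state())
E
```

```text
top [[448.3, 0.0, 313.3], [0.0, 448.3, 239.2], [0.0, 0.0, 1.0]] [[0.03, -0.995, 0.091, 0.396], [-1.0, -0.029, 0.003, 0.005], [0.0, -0.091, -0.996, 0.894], [0.0, 0.0, 0.0, 1.0]]
scene [[529.6, 0.0, 313.3], [0.0, 529.6, 248.2], [0.0, 0.0, 1.0]] [[0.691, -0.284, 0.665, -0.154], [-0.723, -0.245, 0.646, -0.603], [-0.021, -0.927, -0.374, 0.436], [0.0, 0.0, 0.0, 1.0]]
0.019 {'time': 0.1, 'joint_pos': array([-1.30197120e+00,  5.33030587e-02,  1.61414286e+00, -7.41784598e-06,
        1.47597487e+00, -1.19011513e-01]), 'joint_vel': array([-0.00058262, -0.0024505 , -0.00269691,  0.00053233,  0.00255293,
        0.00121986]), 'joint_efforts': array([-5.50532077e-04, -3.94900274e+01, -3.71363854e+01, -1.78148089e-04,
        3.90494184e-03, -5.31832370e-06]), 'tool_pos': array([ 0.23622046, -0.57808284,  0.2491866 ]), 'tool_rot': array([ 0.1362124 , -0.13631435,  0.69449725, -0.69320859]), 'contact_force': array([0.27700547, 0.28309101, 0.38634843]), 'ft_torque': array([-0.01376552, -0.02994531, -0.02426466]), 'gripper_width': 0.9977005364018574}
```

View pics/top1.png

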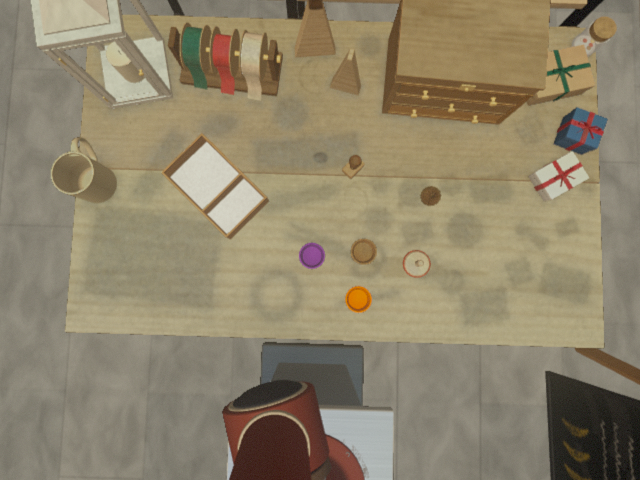

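View pics/scene1.png

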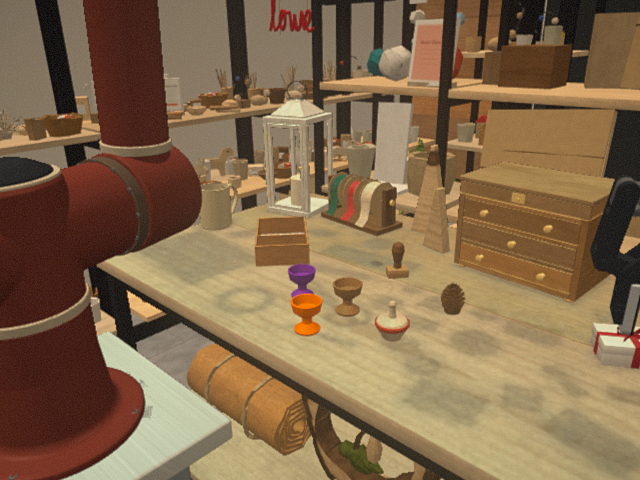

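The top view shows the brown egg cup rim at about (363,251), and the stamp with its handle at (355,161) and foot at about (352,171). The carton's rim corners are (203,136), (267,199), (230,237) and (164,172), with the wide part at upper left. The top (416,263) and cone (430,196) are bystanders. The scene view confirms which is which.

```bash
cat > h.py <<'E'
from plant import manip
import numpy as np, cv2
from scipy.spatial.transform import Rotation as R
def ray(n,px,z):
    c=manip.calibration(n); d=c["T"][:3,:3]@np.linalg.solve(c["mtx"],[*px,1]); o=c["T"][:3,3]
    return (o+d*(z-o[2])/d[2])
def proj(n,p):
    c=manip.calibration(n); q=np.linalg.inv(c["T"])@[*p,1]; q=c["mtx"]@q[:3]; return q[:2]/q[2]
def step(*targets):
    s=manip.state(); p=s["tool_pos"]; r=R.from_quat(s["tool_rot"],scalar_first=True)
    for t in targets:
        print(t,"tool shift mm",(r.inv().apply(np.array(t)-p)*1000).round(1)); p=np.array(t)
E
python3 - <<'E'
from h import *
C=[ray("top",p,.045)[:2] for p in[(203,136),(267.5,199),(230,237),(164,172)]]
print("corners",np.round(C,3),"sides",[np.linalg.norm(C[i]-C[i-1]).round(3) for i in range(4)])
c=np.mean(C,0); u=(C[1]-C[0]+C[2]-C[3]); u/=np.linalg.norm(u)  # +y toward narrow
# inside y: -86..86, wide 104 -> -86..18, narrow 22..86
W=c-u*.034; N=c+u*.054
P=ray("top",(225,194.5),.045)[:2]; print("centre",c,"wide",W,"narrow",N,"partition along y",(P-c)@u)
E_=ray("top",(363.5,251),.053); S=ray("top",(355,161),.064); F=ray("top",(352,171),.02)
print("egg",E_,"stamp handle",S,"foot",F)
im=cv2.imread("pics/scene1.png"); t=cv2.imread("pics/top1.png")
for z,p in[(.053,E_),(0,E_),(.072,S),(0,S),(.045,[*W,0]),(.045,[*N,0])]:
    q=[*p[:2],z]
    for I,n in((im,"scene"),(t,"top")): cv2.circle(I,tuple(proj(n,q).round().astype(int)),2,(0,255,0),-1)
a=cv2.resize(im[200:350,240:440],None,fx=3,fy=3)[:, :600]; b=cv2.resize(t[120:320,150:450],None,fx=2,fy=2)
cv2.imwrite("pics/chk.png",np.hstack([cv2.resize(a,(400,300)),cv2.resize(b,(400,267),interpolation=cv2.INTER_CUBIC).copy() if 0 else cv2.copyMakeBorder(cv2.resize(b,(400,267)),0,33,0,0,cv2.BORDER_CONSTANT)]))
r=R.from_quat(manip.state()["tool_rot"],scalar_first=True).as_matrix();print(r.round(3))
step([*E_[:2],.25],[*E_[:2],.098],[*E_[:2],.22],[*W,.22],[*W,.09],[*W,.22],[*S[:2],.22],[*S[:2],.117],[*S[:2],.22],[*N,.22],[*N,.09])
E
```

```text
corners [[0.668 0.227]
 [0.548 0.097]
 [0.473 0.165]
 [0.595 0.298]] sides [np.float64(0.102), np.float64(0.177), np.float64(0.102), np.float64(0.18)]
centre [0.57133741 0.19701229] wide [0.59436042 0.2220311 ] narrow [0.53477144 0.15727653] partition along y 0.024561813233453918
egg [ 0.45353797 -0.08790933  0.053     ] stamp handle [ 0.62253685 -0.06734115  0.064     ] foot [ 0.61411411 -0.06564374  0.02      ]
[[-0.926 -0.     0.378]
 [-0.378  0.002 -0.926]
 [-0.    -1.    -0.002]]
[np.float64(0.4535379732057493), np.float64(-0.08790932577621619), 0.25] tool shift mm [-3.866e+02 -1.000e-01 -3.716e+02]
[np.float64(0.4535379732057493), np.float64(-0.08790932577621619), 0.098] tool shift mm [  0.  152.    0.3]
[np.float64(0.4535379732057493), np.float64(-0.08790932577621619), 0.22] tool shift mm [  -0.  -122.    -0.2]
[np.float64(0.5943604215443671), np.float64(0.222031097325642), 0.22] tool shift mm [-247.6    0.5 -233.7]
[np.float64(0.5943604215443671), np.float64(0.222031097325642), 0.09] tool shift mm [  0.  130.    0.2]
[np.float64(0.5943604215443671), np.float64(0.222031097325642), 0.22] tool shift mm [  -0.  -130.    -0.2]
[np.float64(0.6225368491830984), np.float64(-0.06734115116484271), 0.22] tool shift mm [ 83.4  -0.5 278.5]
[np.float64(0.6225368491830984), np.float64(-0.06734115116484271), 0.117] tool shift mm [  0.  103.    0.2]
[np.float64(0.6225368491830984), np.float64(-0.06734115116484271), 0.22] tool shift mm [  -0.  -103.    -0.2]
[np.float64(0.5347714444361328), np.float64(0.15727653140790665), 0.22] tool shift mm [  -3.7    0.4 -241.1]
[np.float64(0.5347714444361328), np.float64(0.15727653140790665), 0.09] tool shift mm [  0.  130.    0.2]
```

View pics/chk.png

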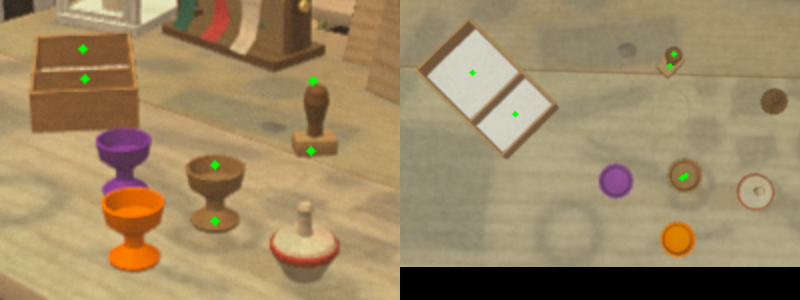

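The reprojections fit in both views. The carton sides come out at 102 x 179 mm (110 x 180 expected), and the partition falls where it should. Moving to above the egg cup at 0.25 m, with the fingers shut.

>>> {"op": "apply_moves", "data": {
  "moves": [
    [1, -15, 0, -15, 0, 0, 0],
    [1, -30, 0, -29, 0, 0, 0],
    [1, -32, 0, -31, 0, 0, 0],
    [1, -32, 0, -31, 0, 0, 0],
    [1, -32, 0, -31, 0, 0, 0],
    [1, -32, 0, -31, 0, 0, 0],
    [1, -32, 0, -31, 0, 0, 0],
    [1, -32, 0, -31, 0, 0, 0],
    [1, -32, 0, -31, 0, 0, 0],
    [1, -32, 0, -31, 0, 0, 0],
    [1, -32, 0, -31, 0, 0, 0],
    [1, -30, 0, -29, 0, 0, 0],
    [1, -17, 0, -14, 0, 0, 0],
    [1, -7, 0, -6, 0, 0, 0],
    [1, 0, 0, 0, 0, 0, 0],
    [1, 0, 0, 0, 0, 0, 0],
    [1, 0, 0, 0, 0, 0, 0]
  ]
}}

```text
time: 1.8
tool_pos: [0.4536, -0.0889, 0.2502]
tool_rot: [-0.135, 0.136, -0.694, 0.694]
contact_force: [-0.9, 0.4, -0.3]
gripper_width: -0.004
```

```bash
python3 - <<'E'
from h import *
s=manip.state();print(s["time"],s["tool_pos"],s["gripper_width"],R.from_quat(s["tool_rot"],scalar_first=True).as_matrix().round(3).tolist())
step([.4535,-.088,.098])
E
```

```text
1.8 [ 0.45355834 -0.08889318  0.25018776] -0.0036779582687263904 [[-0.926, -0.0, 0.376], [-0.376, -0.0, -0.926], [0.0, -1.0, 0.0]]
[0.4535, -0.088, 0.098] tool shift mm [ -0.3 152.2  -0.9]
```

>>> {"op": "apply_moves", "data": {
  "moves": [
    [1, 0, 12, 0, 0, 0, 0],
    [1, 0, 22, 0, 0, 0, 0],
    [1, 0, 26, 0, 0, 0, 0],
    [1, 0, 26, 0, 0, 0, 0],
    [1, 0, 26, 0, 0, 0, 0],
    [1, 0, 20, 0, 0, 0, 0],
    [1, 0, 13, 0, 0, 0, 0],
    [1, 0, 7, 0, 0, 0, 0],
    [1, 0, 0, 0, 0, 0, 0],
    [1, 0, 0, 0, 0, 0, 0],
    [1, 0, 0, 0, 0, 0, 0],
    [1, 0, 0, 0, 0, 0, 0],
    [1, 0, 0, 0, 0, 0, 0],
    [1, 0, 0, 0, 0, 0, 0],
    [1, 0, 0, 0, 0, 0, 0],
    [1, 0, 0, 0, 0, 0, 0]
  ]
}}

```text
time: 3.4
tool_pos: [0.4539, -0.0878, 0.0983]
tool_rot: [0.136, -0.136, 0.694, -0.694]
contact_force: [0.2, 0.0, 0.5]
gripper_width: -0.0
```

```bash
python3 - <<'E'
from h import *
cv2.imwrite("pics/scene2.png",np.hstack([manip.grab_frame("scene")[150:400,150:500],manip.grab_frame("top")[100:350,150:500]]))
E
```

```text
(no output)
```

View pics/scene2.png

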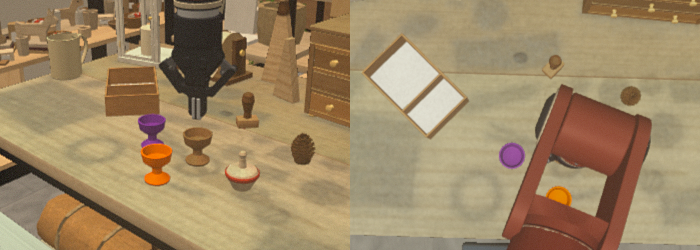

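The fingertips at crop pixel (196,118) stand just above the brown cup, whose rim is at about (196,131), and nothing is touched. Next I finish the hold and rise.

>>> {"op": "apply_moves", "data": {
  "moves": [
    [1, 0, 0, 0, 0, 0, 0],
    [1, 0, 0, 0, 0, 0, 0],
    [1, 0, 0, 0, 0, 0, 0],
    [1, 0, 0, 0, 0, 0, 0],
    [1, 0, 0, 0, 0, 0, 0],
    [1, 0, 0, 0, 0, 0, 0],
    [1, 0, 0, 0, 0, 0, 0],
    [1, 0, 0, 0, 0, 0, 0],
    [1, 0, 0, 0, 0, 0, 0],
    [1, 0, 0, 0, 0, 0, 0],
    [1, 0, 0, 0, 0, 0, 0],
    [1, 0, 0, 0, 0, 0, 0],
    [1, 0, 0, 0, 0, 0, 0],
    [1, 0, 0, 0, 0, 0, 0],
    [1, 0, -12, 0, 0, 0, 0],
    [1, 0, -25, 0, 0, 0, 0],
    [1, 0, -30, 0, 0, 0, 0],
    [1, 0, -30, 0, 0, 0, 0],
    [1, 0, -18, 0, 0, 0, 0],
    [1, 0, -7, 0, 0, 0, 0]
  ]
}}

```text
time: 5.5
tool_pos: [0.4552, -0.0883, 0.224]
tool_rot: [-0.138, 0.135, -0.693, 0.695]
contact_force: [0.3, -0.6, -0.7]
gripper_width: -0.0
```

>>> {"op": "apply_moves", "data": {
  "moves": [
    [1, -10, 0, -10, 0, 0, 0],
    [1, -22, 0, -20, 0, 0, 0],
    [1, -30, 0, -28, 0, 0, 0],
    [1, -30, 0, -28, 0, 0, 0],
    [1, -30, 0, -28, 0, 0, 0],
    [1, -30, 0, -28, 0, 0, 0],
    [1, -30, 0, -28, 0, 0, 0],
    [1, -30, 0, -29, 0, 0, 0],
    [1, -20, 0, -20, 0, 0, 0],
    [1, -10, 0, -10, 0, 0, 0],
    [1, -5, 0, -4, 0, 0, 0],
    [1, 0, 0, 0, 0, 0, 0],
    [1, 0, 0, 0, 0, 0, 0]
  ]
}}

```text
time: 6.8
tool_pos: [0.5942, 0.2202, 0.2202]
tool_rot: [-0.136, 0.136, -0.694, 0.694]
contact_force: [-0.0, -0.8, 0.4]
gripper_width: 0.0
```

```bash
python3 - <<'E'
from h import *
print(manip.state()["tool_pos"]); step([.5944,.222,.09])
E
```

```text
[0.59422938 0.22016201 0.22017674]
[0.5944, 0.222, 0.09] tool shift mm [ -0.9 130.2  -1.7]
```

>>> {"op": "apply_moves", "data": {
  "moves": [
    [1, -1, 12, -1, 0, 0, 0],
    [1, 0, 22, -1, 0, 0, 0],
    [1, 0, 26, 0, 0, 0, 0],
    [1, 0, 26, 0, 0, 0, 0],
    [1, 0, 24, 0, 0, 0, 0],
    [1, 0, 13, 0, 0, 0, 0],
    [1, 0, 7, 0, 0, 0, 0],
    [1, 0, 0, 0, 0, 0, 0],
    [1, 0, 0, 0, 0, 0, 0],
    [1, 0, 0, 0, 0, 0, 0],
    [1, 0, 0, 0, 0, 0, 0],
    [1, 0, 0, 0, 0, 0, 0],
    [1, 0, 0, 0, 0, 0, 0],
    [1, 0, 0, 0, 0, 0, 0],
    [1, 0, 0, 0, 0, 0, 0],
    [1, 0, 0, 0, 0, 0, 0]
  ]
}}

```text
time: 8.4
tool_pos: [0.5946, 0.2235, 0.0902]
tool_rot: [0.136, -0.136, 0.694, -0.694]
contact_force: [-0.2, -0.6, 0.0]
gripper_width: 0.001
```

>>> {"op": "apply_moves", "data": {
  "moves": [
    [1, 0, 0, 0, 0, 0, 0],
    [1, 0, 0, 0, 0, 0, 0],
    [1, 0, 0, 0, 0, 0, 0],
    [1, 0, 0, 0, 0, 0, 0],
    [1, 0, 0, 0, 0, 0, 0],
    [1, 0, 0, 0, 0, 0, 0],
    [1, 0, 0, 0, 0, 0, 0],
    [1, 0, 0, 0, 0, 0, 0],
    [1, 0, 0, 0, 0, 0, 0],
    [1, 0, 0, 0, 0, 0, 0],
    [1, 0, 0, 0, 0, 0, 0],
    [1, 0, 0, 0, 0, 0, 0],
    [1, 0, 0, 0, 0, 0, 0],
    [1, 0, 0, 0, 0, 0, 0],
    [1, 0, -12, 0, 0, 0, 0],
    [1, 0, -25, 0, 0, 0, 0],
    [1, 0, -32, 0, 0, 0, 0],
    [1, 0, -32, 0, 0, 0, 0],
    [1, 0, -20, 0, 0, 0, 0],
    [1, 0, -9, 0, 0, 0, 0]
  ]
}}

```text
time: 10.4
tool_pos: [0.5961, 0.2239, 0.2248]
tool_rot: [0.138, -0.134, 0.694, -0.694]
contact_force: [-0.4, 0.5, 0.1]
gripper_width: -0.001
```

>>> {"op": "apply_moves", "data": {
  "moves": [
    [1, 3, 0, 10, 0, 0, 0],
    [1, 6, 0, 20, 0, 0, 0],
    [1, 9, 0, 30, 0, 0, 0],
    [1, 9, 0, 30, 0, 0, 0],
    [1, 9, 0, 30, 0, 0, 0],
    [1, 9, 0, 30, 0, 0, 0],
    [1, 9, 0, 30, 0, 0, 0],
    [1, 9, 0, 30, 0, 0, 0],
    [1, 9, 0, 30, 0, 0, 0],
    [1, 8, 0, 22, 0, 0, 0],
    [1, 4, 0, 11, 0, 0, 0],
    [1, 2, 0, 5, 0, 0, 0],
    [1, 0, 0, 0, 0, 0, 0],
    [1, 0, 0, 0, 0, 0, 0]
  ]
}}

```text
time: 11.8
tool_pos: [0.62, -0.0656, 0.2199]
tool_rot: [0.136, -0.137, 0.694, -0.694]
contact_force: [-0.8, -0.2, -0.4]
gripper_width: -0.0
```

```bash
python3 - <<'E'
from h import *
print(manip.state()["tool_pos"]); step([.620,-.067,.117],[.620,-.067,.22],[.5348,.1573,.22])
E
```

```text
[ 0.61998446 -0.06558528  0.21993674]
[0.62, -0.067, 0.117] tool shift mm [  0.5 102.9   1.4]
[0.62, -0.067, 0.22] tool shift mm [ 0.00e+00 -1.03e+02 -1.00e-01]
[0.5348, 0.1573, 0.22] tool shift mm [-6.100e+00  2.000e-01 -2.399e+02]
```

>>> {"op": "apply_moves", "data": {
  "moves": [
    [1, 0, 12, 1, 0, 0, 0],
    [1, 0, 22, 0, 0, 0, 0],
    [1, 0, 25, 0, 0, 0, 0],
    [1, 0, 20, 0, 0, 0, 0],
    [1, 0, 12, 0, 0, 0, 0],
    [1, 0, 8, 0, 0, 0, 0],
    [1, 0, 4, 0, 0, 0, 0],
    [1, 0, 0, 0, 0, 0, 0],
    [1, 0, 0, 0, 0, 0, 0],
    [1, 0, 0, 0, 0, 0, 0],
    [1, 0, 0, 0, 0, 0, 0],
    [1, 0, 0, 0, 0, 0, 0],
    [1, 0, 0, 0, 0, 0, 0],
    [1, 0, 0, 0, 0, 0, 0],
    [1, 0, 0, 0, 0, 0, 0],
    [1, 0, 0, 0, 0, 0, 0]
  ]
}}

```text
time: 13.4
tool_pos: [0.6205, -0.0673, 0.1172]
tool_rot: [0.136, -0.136, 0.694, -0.694]
contact_force: [-0.2, -0.1, 0.1]
gripper_width: 0.001
```

```bash
python3 - <<'E'
from h import *
cv2.imwrite("pics/scene3.png",cv2.resize(manip.grab_frame("scene")[180:350,230:500],None,fx=2,fy=2))
E
```

```text
(no output)
```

View pics/scene3.png

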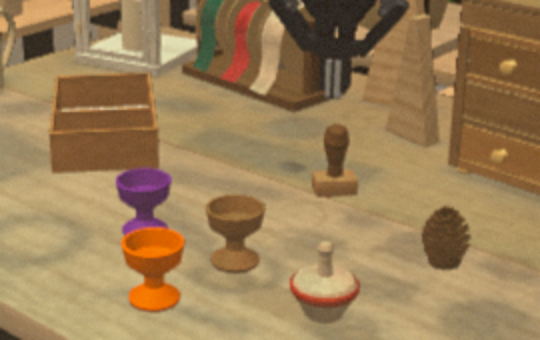

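The fingertips at (334,97) are right above the stamp handle, whose top is at (337,126), and all the goods stand as before. Next I hold, rise and go on to the narrow compartment.

>>> {"op": "apply_moves", "data": {
  "moves": [
    [1, 0, 0, 0, 0, 0, 0],
    [1, 0, 0, 0, 0, 0, 0],
    [1, 0, 0, 0, 0, 0, 0],
    [1, 0, 0, 0, 0, 0, 0],
    [1, 0, 0, 0, 0, 0, 0],
    [1, 0, 0, 0, 0, 0, 0],
    [1, 0, 0, 0, 0, 0, 0],
    [1, 0, 0, 0, 0, 0, 0],
    [1, 0, 0, 0, 0, 0, 0],
    [1, 0, 0, 0, 0, 0, 0],
    [1, 0, 0, 0, 0, 0, 0],
    [1, 0, 0, 0, 0, 0, 0],
    [1, 0, 0, 0, 0, 0, 0],
    [1, 0, 0, 0, 0, 0, 0],
    [1, 0, -12, 0, 0, 0, 0],
    [1, 0, -25, 0, 0, 0, 0],
    [1, 0, -30, 0, 0, 0, 0],
    [1, 0, -20, 0, 0, 0, 0],
    [1, 0, -11, 0, 0, 0, 0],
    [1, 0, -5, 0, 0, 0, 0]
  ]
}}

```text
time: 15.45
tool_pos: [0.6212, -0.0675, 0.2224]
tool_rot: [-0.137, 0.135, -0.693, 0.694]
contact_force: [-1.2, 0.3, -0.8]
gripper_width: -0.002
```

>>> {"op": "apply_moves", "data": {
  "moves": [
    [1, 0, 0, -10, 0, 0, 0],
    [1, 0, 0, -20, 0, 0, 0],
    [1, -1, 0, -30, 0, 0, 0],
    [1, -1, 0, -30, 0, 0, 0],
    [1, -1, 0, -30, 0, 0, 0],
    [1, -1, 0, -30, 0, 0, 0],
    [1, -1, 0, -30, 0, 0, 0],
    [1, -1, 0, -30, 0, 0, 0],
    [1, 0, 0, -18, 0, 0, 0],
    [1, 0, 0, -9, 0, 0, 0],
    [1, 0, 0, -3, 0, 0, 0],
    [1, 0, 0, 0, 0, 0, 0],
    [1, 0, 0, 0, 0, 0, 0]
  ]
}}

```text
time: 16.75
tool_pos: [0.5354, 0.1566, 0.22]
tool_rot: [-0.136, 0.136, -0.694, 0.694]
contact_force: [-1.3, 0.6, -0.2]
gripper_width: 0.0
```

```bash
python3 - <<'E'
from h import *
print(manip.state()["tool_pos"]); step([.5348,.1573,.09])
E
```

```text
[0.53538433 0.15660537 0.22001001]
[0.5348, 0.1573, 0.09] tool shift mm [  0.2 130.   -0.9]
```

>>> {"op": "apply_moves", "data": {
  "moves": [
    [1, 0, 12, 0, 0, 0, 0],
    [1, 0, 22, 0, 0, 0, 0],
    [1, 0, 26, 0, 0, 0, 0],
    [1, 0, 26, 0, 0, 0, 0],
    [1, 0, 24, 0, 0, 0, 0],
    [1, 0, 13, 0, 0, 0, 0],
    [1, 0, 7, 0, 0, 0, 0],
    [1, 0, 0, 0, 0, 0, 0],
    [1, 0, 0, 0, 0, 0, 0],
    [1, 0, 0, 0, 0, 0, 0],
    [1, 0, 0, 0, 0, 0, 0],
    [1, 0, 0, 0, 0, 0, 0],
    [1, 0, 0, 0, 0, 0, 0],
    [1, 0, 0, 0, 0, 0, 0],
    [1, 0, 0, 0, 0, 0, 0],
    [1, 0, 0, 0, 0, 0, 0]
  ]
}}

```text
time: 18.35
tool_pos: [0.5353, 0.1571, 0.0903]
tool_rot: [-0.136, 0.136, -0.694, 0.694]
contact_force: [0.4, -0.1, 0.1]
gripper_width: -0.0
```

>>> {"op": "apply_moves", "data": {
  "moves": [
    [1, 0, 0, 0, 0, 0, 0],
    [1, 0, 0, 0, 0, 0, 0],
    [1, 0, 0, 0, 0, 0, 0],
    [1, 0, 0, 0, 0, 0, 0],
    [1, 0, 0, 0, 0, 0, 0],
    [1, 0, 0, 0, 0, 0, 0],
    [1, 0, 0, 0, 0, 0, 0],
    [1, 0, 0, 0, 0, 0, 0],
    [1, 0, 0, 0, 0, 0, 0],
    [1, 0, 0, 0, 0, 0, 0],
    [1, 0, 0, 0, 0, 0, 0],
    [1, 0, 0, 0, 0, 0, 0],
    [1, 0, 0, 0, 0, 0, 0],
    [1, 0, 0, 0, 0, 0, 0],
    [1, 0, 0, 0, 0, 0, 0],
    [1, 0, 0, 0, 0, 0, 0]
  ]
}}

```text
time: 19.95
tool_pos: [0.5353, 0.1571, 0.0903]
tool_rot: [0.136, -0.136, 0.694, -0.694]
contact_force: [0.0, -0.5, -0.8]
gripper_width: 0.0
```

```bash
python3 - <<'E'
from h import *
cv2.imwrite("pics/scene4.png",cv2.resize(manip.grab_frame("scene")[180:350,230:500],None,fx=2,fy=2))
E
```

```text
(no output)
```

View pics/scene4.png

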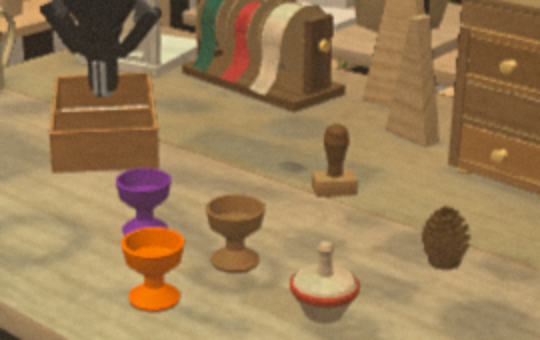

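The fingertips at (102,95) hover above the near, narrow compartment, and all the goods are unmoved. Handing in.

```bash
python3 -c "
from plant import manip
print(manip.job_done(), manip.state()['tool_pos'])"
```

```text
the job is handed in; nothing more can be done
the job is handed in; nothing more can be done
```

With the fingers shut, I pointed from above at the egg cup, the wide compartment, the hand stamp and the narrow compartment, in that order. Each stop lasted over 2 s with the fingertips about 26 mm above the target, and I handed in at about 20 s still pointing at the narrow compartment.

**Last checks:**
- **Position:** each stop was within about 2 mm of the position I measured for it.
- **Contact:** forces stayed around 1 N, which is sensor noise, so I saw no sign of contact.
- **Goods:** the last picture shows all the goods standing where they were.
- **Disagreements:**
  - The carton's short side measured 102 mm against the stated 110 mm.
  - The stamp's handle and foot differed by about 8 mm in x, so I aimed between them, nearer the handle. Both errors are well inside the 25 mm limit.
- **Not checked:** I took no picture at the wide compartment. The position reading after hand-in was refused, so the last one is from just before it.

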